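Close the shutter of a screen exposure unit

TASK

Close the exposure unit: push its sliding shutter along the two tracks, away from the robot, until both ends are fully home against the far stop and the window is covered. It drags and can only be pushed near its ends, so advance the left and right tabs by turns, never letting it skew more than ten degrees in its tracks. Leave the roll of tape on the unit's front deck where it stands.

Things in the scene. Friction and masses are not known exactly. Their poses are not given: they have to be found in the camera images.
- unit: Fixed grey exposure unit, 440 mm wide (y), x -220 to +180 mm, deck 50 mm high. Origin at table height amid the tracks; x runs along them to the far stop (face at x 150), away from the robot; y left; turned up to 15 deg. Track walls 22 mm high, inner faces at y +-188. A white lamp hood (y +-60, x -135 to 175, 103 to 133 mm above the table) hangs over the middle and bars pushes there.
- tab_left (a point): Centre of the near face of the shutter's left push tab, an upright plate 60 mm wide, 10 thick, rising from 64 to 98 mm above the table on the panel's near edge; this point is 81 mm up. Axes as the shutter's: x along travel, y left. Starts 80 to 120 mm short of home, skewed up to 2 deg; fully home it is at x 40, y 140 mm in the unit's frame. A push takes 3 to 15 N.
- tab_right (a point): The same on the right tab, 280 mm from the left one; home at x 40, y -140 mm in the unit's frame. The shutter is a loose aluminium panel, 0.45 to 0.9 kg, 110 mm along the tracks, 360 wide, lying on the deck on two end runners, sheet top 64 mm above the table, 8 mm play to each track wall. Pushed at one end it swings about the other; it wedges at about 13 deg of skew.
- tape: A loose roll of pale tape, 64 mm across and 24 mm high, lying flat on the unit's front deck just before the hood. Origin at the centre of its underside. To be left alone.

How it is judged:
By the outcome, as a careful person would: the job done as asked, in the order asked, and still so for the second after the job is handed in, with the robot touching nothing.
It also fails if it takes over 61 s, if anything falls off the work surface, if the arm or the gripper's body presses on something with over 40 N, if the wrist force passes 120 N, or if a joint passes its speed limit or range.

ROBOT

A 6-joint arm with a two-finger parallel gripper is mounted at the origin on the work surface. World frame = base frame: x ahead of the robot, y to its left, z up, the work surface at z = 0. Lengths are in m, angles in rad, forces in N, time in s.
With the tool pointing down it reaches from about 0.275 to 1 m from the base axis. Payload 8.4 kg.
Tool frame: the origin (TCP) lies on the mounting face of the last link; the fingertips stand 173 mm ahead of it and the grasp point (between the pads) lies 155 mm ahead of it; z points along the fingers, y is the direction in which the jaws open and shut (so a half turn about z gives the same grasp; the last joint's range is limited). The gripper opens to 85 mm and grips with 20 to 120 N. Pads are 22 mm wide; open, the fingers measure 114 mm over their backs; the gripper's body (76 mm by 85 mm) begins 54 mm behind the grasp point. The pads swing forward as they close: fully open they stand 13 mm farther back than shut.
Start: joints at [1.158, 0.353, 1.633, -0, 1.155, -0.002], TCP at [0.25, 0.573, 0.405] pointing down, gripper open.
Joint ranges: [-2.63, 2.63], [-0.92, 2.1], [0.06, 2.66], [-1.3, 4.44], [0, 2.69], [-3.02, 3.02]. Speed limits (rad/s): [2.22, 2.22, 2.79, 3.14, 3.14, 3.14].

INTERFACE

Orientations are given as a unit quaternion [x, y, z, w].
In Python, from workcell import robot, eyes, order gives the robot as it stands.
- The arm moves only by the tool play_rows, never from a script. Its argument "targets" is one flat list of numbers, 7 for each row, row after row: the shift along the tool's x, y, z as a fraction of full scale, then the turn, a rotation vector about the tool's x, y, z as a fraction of full scale, then the gripper command: -1 is fully open, 1 is shut, values between are in proportion. A call has 1 to 5 rows; each row shifts and turns the commanded pose from where the row before left it, along the tool's axes as they then stand; what a row does not reach is not made up. Full scale, the value 1, is 0.04 m for a shift and 0.12 rad for a turn. A row lasts 1/12 s, in which the tool goes at most 41.7 mm and 7.16 degrees, less where a joint would pass 70% of its speed; a pose out of reach is approached as far as the arm can. A call with a number of a shift or a turn outside -1 to 1 is refused whole. A call with a gripper value outside its range is refused whole. The fingers move at their own pace and stop on an object; the grip force is fixed at half the most. Time passes only in rows, so rows that do not move let the fingers close. It gives the time, the measured TCP pose, the force and the opening at its end, in the units of the state.
- robot.state(): the state, without advancing time (a new reading comes with each control period).
- eyes.camera(name): name is "side" or "top" or "wrist"; returns a dict with "img" (480x640x3 uint8, blue, green, red), "intrinsics" (3x3 intrinsics, pixels), "R" (3x3) and "t" (3): a world point X has camera coordinates R X + t; the wrist camera has in their place "mount" (4x4, takes a point from camera to tool coordinates, whose origin is the TCP and whose axes are the flange's). Camera axes: x right, y down, z forward; pixel columns grow to the right and rows downward; lengths in m; the calibration is good to about 2 mm. A picture is of the moment at which its call begins: read the wrist's pose just before it. There is no depth.
- order.job_done(): hands the job in, once; it reports no verdict.
The state is a dict: "time_s": time; "qpos": joint angles; "qvel": joint speeds; "joint_efforts": joint torques, N m; "tool_pos": TCP position; "ee_rot": TCP orientation; "contact_force": force on the tool from outside, world axes, zero at the start; "torque": the same for the moment, N m; "gripper_width": opening from 0.0 (shut) to 1.0 (fully open).
Only numpy, scipy, OpenCV 4.12 (cv2) and the standard library are available. Lean on these libraries where they do the work, as an engineer would, in place of code of your own. Each camera call takes 0.05 s, during which the arm holds its last target. There are 200 camera calls.

## Working session

There is one attempt and no reset: what is moved stays moved. The work goes in short steps, Python scripts to look and compute and a tool call to move; the robot and the scene stay as the last step left them, time stands still between calls to the robot, and variables do not carry over. Pictures are saved under pics/ and viewed, about 8 in all and at most 12, crops included, and the job is handed in when it is done.

Besides the shell and the picture viewer there is one more tool, called as name(argument=value, ...) on one line, values as JSON. play_rows: Moves the arm, as the interface text tells. Shift numbers are shares of 0.04 m and turn numbers shares of 0.12 rad, none past 1 either way. Its arguments: {"type":"object","properties":{"targets":{"type":"array"}},"required":["targets"]}

```bash
mkdir -p pics; ls; python3 - <<'E'
from workcell import robot,eyes
import cv2,numpy as np
print(robot.state())
for n in("top","side"):
    c=eyes.camera(n);cv2.imwrite(f"pics/{n}0.png",c["img"]);np.savez(f"pics/{n}0.npz",**c);print(n,c["intrinsics"].tolist(),c["R"].tolist(),c["t"].tolist())
E
```

```text
pics
{'time_s': 0.0, 'qpos': array([ 1.15757080e+00,  3.53654686e-01,  1.63415233e+00,  1.87936450e-06,
        1.15520496e+00, -2.36147022e-03]), 'qvel': array([ 1.57605619e-03,  4.78156132e-04,  1.00756912e-03, -1.23073347e-03,
        3.44304496e-04,  2.09754704e-05]), 'joint_efforts': array([ 1.07077224e-04, -6.05255270e+01, -3.42059970e+01,  1.32535996e-05,
        9.50824236e-03, -6.86572079e-06]), 'tool_pos': array([0.24950607, 0.57277218, 0.40394964]), 'ee_rot': array([ 2.03990442e-01,  9.78972623e-01, -6.94219639e-04, -1.47245353e-04]), 'contact_force': array([-0.06636388, -0.00957524,  0.02499189]), 'torque': array([-0.01258604,  0.01690051, -0.01054264]), 'gripper_width': 1.002492034418483}
top [[478.266140307889, 0.0, 317.7151271010241], [0.0, 478.266140307889, 235.7143652406019], [0.0, 0.0, 1.0]] [[-0.018483540896265603, -0.9995759283129795, 0.022501605568970136], [-0.9940844001566466, 0.01596360473811535, -0.10743076230282188], [0.10702599722093821, -0.024354195963132312, -0.99395790104906]] [0.03573108667154816, 0.4977371230712237, 0.6677798407528671]
side [[507.2938684996948, 0.0, 318.93428797582817], [0.0, 507.2938684996948, 233.80638622742606], [0.0, 0.0, 1.0]] [[0.8732932566176437, -0.48715611540567333, 0.006148753451307933], [-0.29519095563004316, -0.5391257555271597, -0.7888001771307428], [0.38758378147230615, 0.6870388190998554, -0.614618966018381]] [-0.40771288667661976, 0.21222216493129092, 0.6495213981131646]
```

View pics/top0.png

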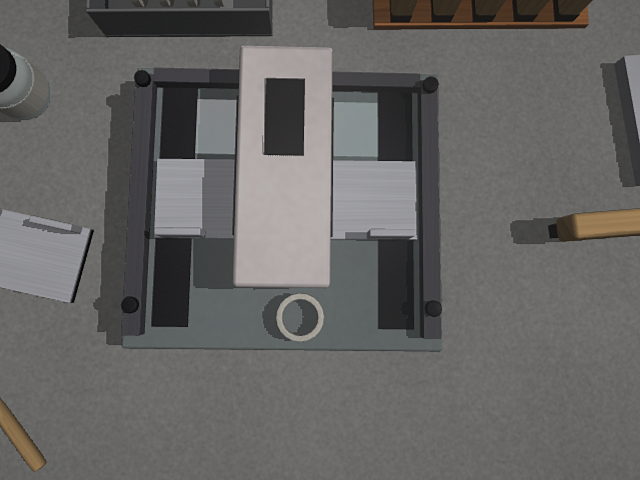

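View pics/side0.png

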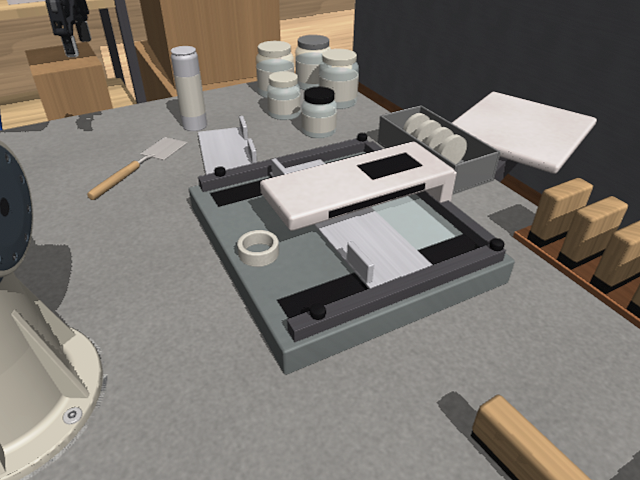

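The top view shows the unit with its near deck edge running from (122,347) to (441,350). The left tab is near (180,235), the right tab near (390,233), and the tape at (300,317). The panel at far left is a decoy. I'll zoom in on the tabs and compute the unit's pose.

```bash
cat > h.py <<'E'
import numpy as np,cv2
def ray(c,p,z):
    K,R,t=c["intrinsics"],c["R"],c["t"]
    d=R.T@np.linalg.inv(K)@np.array([p[0],p[1],1.]); o=-R.T@t
    return o+d*(z-o[2])/d[2]
def proj(c,X):
    x=c["intrinsics"]@(c["R"]@np.asarray(X)+c["t"]); return x[:2]/x[2]
E
python3 - <<'E'
from h import *
c=np.load("pics/top0.npz");g=c["img"]
a=cv2.resize(g[215:250,145:245],None,fx=8,fy=8,interpolation=cv2.INTER_NEAREST)
b=cv2.resize(g[215:250,325:425],None,fx=8,fy=8,interpolation=cv2.INTER_NEAREST)
cv2.imwrite("pics/tabs.png",np.vstack([a,b]))
L,Rr=ray(c,(122.5,347.5),.05),ray(c,(441,350.5),.05)
print(L,Rr,np.linalg.norm(L-Rr))
# near-edge fit: last non-table row per column
for x in range(130,440,30):
    col=g[335:365,x].astype(int); print(x,[int(v) for v in col[8:22].sum(1)])
E
```

```text
[0.34765115 0.29509332 0.05      ] [ 0.33438532 -0.13880579  0.05      ] 0.43410184921420614
130 [289, 286, 292, 269, 235, 195, 297, 311, 310, 315, 322, 328, 331, 327]
160 [290, 292, 292, 284, 250, 170, 306, 322, 319, 318, 319, 312, 310, 307]
190 [292, 297, 301, 301, 265, 196, 312, 329, 324, 322, 320, 316, 317, 322]
220 [300, 297, 298, 302, 278, 236, 252, 320, 326, 315, 309, 304, 301, 298]
250 [301, 299, 298, 304, 287, 247, 214, 314, 329, 331, 339, 339, 339, 335]
280 [299, 298, 301, 301, 298, 263, 184, 326, 349, 338, 337, 329, 325, 323]
310 [300, 298, 297, 302, 305, 275, 229, 268, 340, 349, 349, 353, 338, 333]
340 [295, 297, 299, 297, 301, 279, 253, 217, 327, 339, 330, 324, 326, 334]
370 [294, 294, 293, 294, 297, 294, 251, 201, 314, 328, 327, 321, 316, 315]
400 [291, 292, 292, 290, 291, 299, 266, 206, 320, 335, 326, 319, 318, 311]
430 [296, 297, 299, 297, 297, 306, 279, 244, 202, 311, 327, 318, 313, 314]
```

View pics/tabs.png

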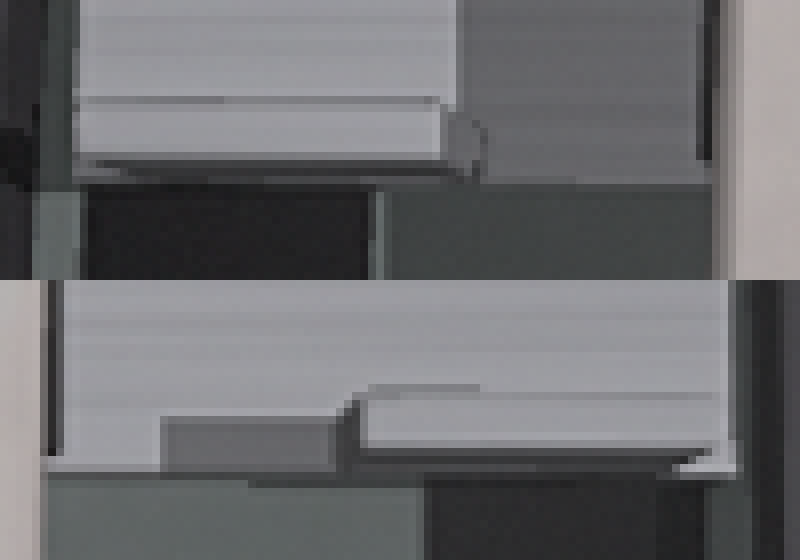

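The crop gives these near top edges: left tab, pixels x 155–200 at row ≈235; right tab, x 370–414 at row ≈236. Next I'll compute the poses.

```bash
cat >> h.py <<'E'
def unit(c):
    L,R=ray(c,(124,347.3),.05),ray(c,(436,350.3),.05)
    yv=(L-R)/np.linalg.norm(L-R); xv=np.array([yv[1],-yv[0],0])
    return L,R,xv,yv
E
python3 - <<'E'
from h import *
c=np.load("pics/top0.npz");print("cam",-c["R"].T@c["t"])
L,R,xv,yv=unit(c);print(np.degrees(np.arctan2(xv[1],xv[0])))
# tracks' inner faces: wall edges at deck; hood corners at z .133; deck side edges
for n,p,z in [("hoodNL",(234,286),.133),("hoodNR",(329.5,287),.133),("hoodFL",(241,46.5),.133),("hoodFR",(331.5,48),.133),("deckNL",(122.5,347.5),.05),("deckNR",(441,350.5),.05),
 ("tLl",(154.5,234.7),.098),("tLr",(199.7,234.7),.098),("tRl",(369.7,235.8),.098),("tRr",(413.7,235.8),.098),("tape",(300,317),.074)]:
    w=ray(c,p,z);print(n,w.round(4), "u:",((w-L)@xv*1000-220).round(1),((w-L)@yv*1000).round(1))
E
```

```text
cam [0.42398334 0.0440335  0.71641332]
-1.7617740987024113
hoodNL [0.4273 0.1321 0.133 ] u: -135.7 -158.5
hoodNR [0.424  0.0166 0.133 ] u: -135.4 -274.0
hoodFL [0.7314 0.1232 0.133 ] u: 168.6 -158.0
hoodFR [0.7286 0.0076 0.133 ] u: 169.3 -273.7
deckNL [0.3477 0.2951 0.05  ] u: -220.3 2.0
deckNR [ 0.3344 -0.1388  0.05  ] u: -220.2 -432.1
tLl [0.4953 0.2396 0.098 ] u: -71.0 -48.9
tLr [0.4943 0.1816 0.098 ] u: -70.2 -106.9
tRl [ 0.4894 -0.0389  0.098 ] u: -68.4 -327.5
tRr [ 0.4884 -0.0966  0.098 ] u: -67.5 -385.1
tape [0.3851 0.0538 0.074 ] u: -175.4 -238.0
```

play_rows(targets=[0,0,0.4,0,0,-0.79,1,0,0,0.4,0,0,-0.79,1,0,0,0.4,0,0,-0.79,1,0,0,0.4,0,0,-0.79,1,-0.5,-0.8,0,0,0,0,1])

```text
time_s: 0.52
tool_pos: [0.2665, 0.5427, 0.3373]
ee_rot: [0.011, 1.0, -0.001, -0.001]
contact_force: [-0.5, -1.4, 0.3]
gripper_width: 0.299
```

play_rows(targets=[-0.5,-0.8,0,0,0,0,1,-0.5,-0.8,0,0,0,0,1,-0.5,-0.8,0,0,0,0,1,-0.5,-0.8,0,0,0,0,1,-0.5,-0.8,0,0,0,0,1])

```text
time_s: 0.93
tool_pos: [0.3639, 0.3756, 0.3404]
ee_rot: [0.016, 1.0, -0.0, -0.0]
contact_force: [-0.0, -1.2, -0.3]
gripper_width: -0.001
```

play_rows(targets=[-0.45,-0.8,0,0,0,0,1,-0.45,-0.8,0,0,0,0,1,-0.45,-0.8,0,0,0,0,1,-0.4,-0.7,0,0,0,0,1,0,0,0,0,0,0,1])

```text
time_s: 1.35
tool_pos: [0.4311, 0.2472, 0.3405]
ee_rot: [0.017, 1.0, -0.001, 0.0]
contact_force: [0.2, -0.4, 0.5]
gripper_width: -0.002
```

```bash
python3 -c "
from workcell import robot
s=robot.state();print(s['tool_pos'],s['ee_rot'],s['qpos'].round(2),s['contact_force'])"
```

```text
[0.43107684 0.24720227 0.34048388] [ 1.72553592e-02  9.99850766e-01 -8.32380673e-04  7.29549979e-05] [ 0.52  0.23  1.96 -0.    0.95 -1.02] [ 0.19039426 -0.43941891  0.45928159]
```

play_rows(targets=[-0.27,-0.43,0,0,0,0,1,-0.27,-0.43,0.3,0,0,0,1,0,0,0.8,0,0,0,1,0,0,0.8,0,0,0,1,0,0,0.4,0,0,0,1])

```text
time_s: 1.77
tool_pos: [0.449, 0.2155, 0.2459]
ee_rot: [0.016, 1.0, -0.001, -0.001]
contact_force: [-0.3, -0.4, -0.8]
gripper_width: -0.001
```

play_rows(targets=[-0.2,0,0,0,0,0,1,-0.15,0,0,0,0,0,1,-0.1,0,0,0,0,0,1,-0.1,0,0,0,0,0,1,-0.1,0,0,0,0,0,1])

```text
time_s: 2.18
tool_pos: [0.4771, 0.2156, 0.25]
ee_rot: [0.016, 1.0, 0.001, 0.001]
contact_force: [0.3, -0.2, 0.4]
gripper_width: 0.001
```

play_rows(targets=[-0.1,-0.1,0.08,0,0,0,1,-0.1,0,0,0,0,0,1,-0.1,0,0,0,0,0,1,-0.1,0,0,0,0,0,1,0,0,0,0,0,0,1])

```text
time_s: 2.6
tool_pos: [0.4924, 0.2107, 0.2455]
ee_rot: [0.016, 1.0, 0.0, 0.0]
contact_force: [0.1, 0.8, -0.1]
gripper_width: 0.002
```

```bash
cat > snap.py <<'E'
from workcell import robot,eyes
import sys;from h import *
n=sys.argv[1]
c=eyes.camera("top");np.savez(f"pics/top{n}.npz",**c)
s=eyes.camera("side");np.savez(f"pics/side{n}.npz",**s)
a=cv2.resize(c["img"][130:290,130:440],(800,413),interpolation=cv2.INTER_CUBIC)
cv2.imwrite(f"pics/t{n}.png",a);cv2.imwrite(f"pics/s{n}.png",s["img"])
st=robot.state();print(st["time_s"],st["tool_pos"],st["contact_force"])
E
python3 snap.py 1
```

```text
2.7 [0.49217311 0.21076408 0.24548988] [ 0.4213373  -0.3871012   0.60880893]
```

View pics/t1.png

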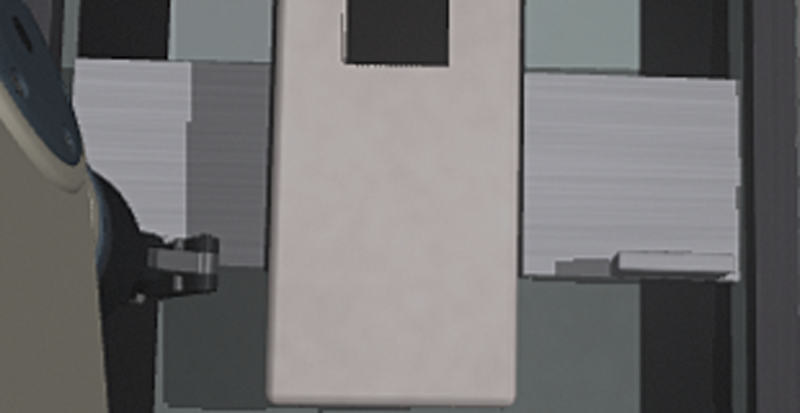

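The picture shows the finger against the left tab. The far edge is ahead on the left (crop row 58 against 75 on the right), so it is already moving with little force. I'll push on to about 30 mm.

play_rows(targets=[-0.12,0,0,0,0,0,1,-0.12,0,0,0,0,0,1,-0.12,0,0,0,0,0,1,-0.12,0,0,0,0,0,1,0,0,0,0,0,0,1])

```text
time_s: 3.12
tool_pos: [0.5123, 0.2103, 0.2456]
ee_rot: [0.016, 1.0, 0.0, 0.001]
contact_force: [0.1, -0.0, 1.3]
gripper_width: -0.001
```

play_rows(targets=[0.4,0,0,0,0,0,1,0.3,0,-0.4,0,0,0,1,0,0,-0.8,0,0,0,1,0,-0.1,-0.8,0,0,0,1,0,-0.6,-0.4,0,0,0,1])

```text
time_s: 3.53
tool_pos: [0.4836, 0.185, 0.3452]
ee_rot: [0.015, 1.0, 0.001, 0.003]
contact_force: [1.2, 0.2, 1.4]
gripper_width: 0.0
```

play_rows(targets=[0.15,-0.85,0,0,0,0,1,0.15,-0.85,0,0,0,0,1,0.15,-0.85,0,0,0,0,1,0.1,-0.85,0,0,0,0,1,0,-0.85,0,0,0,0,1])

```text
time_s: 3.95
tool_pos: [0.4541, 0.0124, 0.3418]
ee_rot: [0.016, 1.0, -0.0, 0.001]
contact_force: [1.1, -1.2, 0.9]
gripper_width: -0.005
```

play_rows(targets=[0,-0.85,0,0,0,0,1,0,-0.8,0,0,0,0,1,0,0,0,0,0,0,1,0,0,0,0,0,0,1,0,0,0,0,0,0,1])

```text
time_s: 4.37
tool_pos: [0.4529, -0.0522, 0.3416]
ee_rot: [0.016, 1.0, 0.0, 0.0]
contact_force: [-0.4, -0.4, -0.4]
gripper_width: 0.0
```

```bash
python3 snap.py 2
```

```text
4.4667 [ 0.45289993 -0.05135757  0.34153236] [ 0.28070971  0.50625305 -0.58505778]
```

View pics/t2.png

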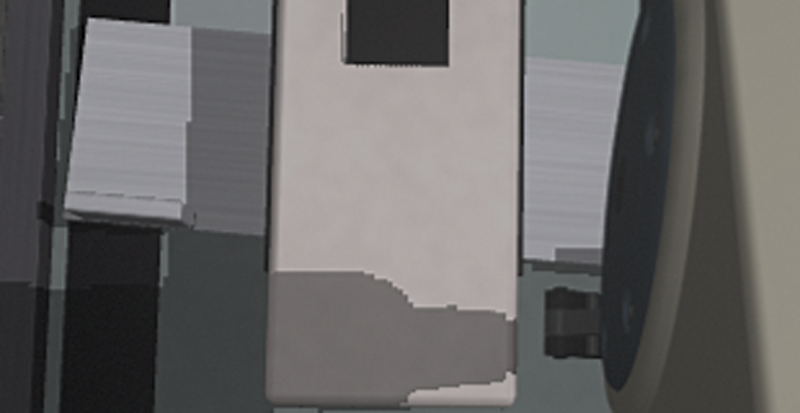

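The left tab has advanced to about row 221 in the crop, and the skew is about 5° by the far edge. Now the right side.

play_rows(targets=[0,-0.33,0.2,0,0,0,1,0,0,0.8,0,0,0,1,0,0,0.8,0,0,0,1,0,0,0.58,0,0,0,1,-0.2,0,0,0,0,0,1])

```text
time_s: 4.88
tool_pos: [0.4577, -0.0641, 0.2425]
ee_rot: [0.015, 1.0, 0.001, -0.004]
contact_force: [-1.4, 0.1, -0.5]
gripper_width: -0.001
```

play_rows(targets=[-0.2,0,0,0,0,0,1,-0.15,0,0,0,0,0,1,-0.15,0,0,0,0,0,1,-0.15,0,0,0,0,0,1,-0.15,0,0,0,0,0,1])

```text
time_s: 5.3
tool_pos: [0.4929, -0.0665, 0.2472]
ee_rot: [0.016, 1.0, -0.0, 0.0]
contact_force: [-3.5, -0.8, 3.0]
gripper_width: 0.001
```

play_rows(targets=[-0.2,0,0,0,0,0,1,-0.2,0,0,0,0,0,1,-0.2,0,0,0,0,0,1,-0.15,0,0,0,0,0,1,0,0,0,0,0,0,1])

```text
time_s: 5.72
tool_pos: [0.524, -0.0676, 0.2465]
ee_rot: [0.016, 1.0, -0.0, 0.001]
contact_force: [0.2, -0.5, 0.1]
gripper_width: -0.002
```

play_rows(targets=[-0.12,0,0,0,0,0,1,-0.1,0,0,0,0,0,1,0,0,0,0,0,0,1,0.4,0,0,0,0,0,1,0.4,0,-0.5,0,0,0,1])

```text
time_s: 6.13
tool_pos: [0.4984, -0.0666, 0.264]
ee_rot: [0.016, 1.0, 0.0, -0.002]
contact_force: [-1.0, 0.1, 0.5]
gripper_width: 0.001
```

play_rows(targets=[0,0,-1,0,0,0,1,0,0,-0.9,0,0,0,1,0,0.7,0,0,0,0,1,0,0.85,0,0,0,0,1,0,0.85,0,0,0,0,1])

```text
time_s: 6.55
tool_pos: [0.5025, 0.0298, 0.3436]
ee_rot: [0.017, 1.0, 0.0, 0.002]
contact_force: [0.8, -0.5, -1.3]
gripper_width: -0.002
```

play_rows(targets=[0,0.85,0,0,0,0,1,0,0.85,0,0,0,0,1,0,0.85,0,0,0,0,1,0,0.85,0,0,0,0,1,0,0.5,0,0,0,0,1])

```text
time_s: 6.97
tool_pos: [0.5072, 0.1881, 0.3427]
ee_rot: [0.015, 1.0, 0.001, 0.001]
contact_force: [-0.6, -0.5, 0.3]
gripper_width: 0.002
```

```bash
python3 snap.py 3
```

```text
7.0667 [0.50737582 0.18798965 0.34255213] [ 0.32372472 -0.28385776  0.31922898]
```

View pics/t3.png

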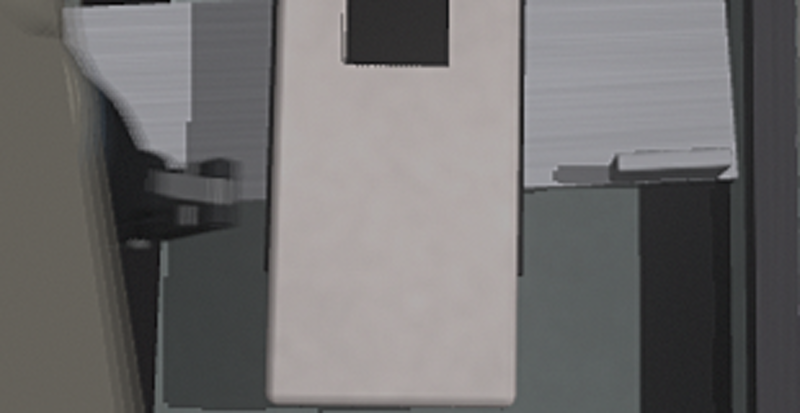

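The skew is now about −3° and the right tab has advanced about 52 mm (crop row 170). Next is the left side, to about +80 mm.

play_rows(targets=[0.2,0.57,0,0,0,0,1,0.1,0,0.6,0,0,0,1,0,0,0.9,0,0,0,1,0,0,0.9,0,0,0,1,0,0,0,0,0,0,1])

```text
time_s: 7.48
tool_pos: [0.4934, 0.2066, 0.241]
ee_rot: [0.016, 1.0, -0.002, -0.004]
contact_force: [-2.5, -0.5, -1.0]
gripper_width: 0.002
```

play_rows(targets=[-0.2,0,0,0,0,0,1,-0.2,0,0,0,0,0,1,-0.2,0,0,0,0,0,1,-0.2,0,0,0,0,0,1,-0.2,0,0,0,0,0,1])

```text
time_s: 7.9
tool_pos: [0.537, 0.207, 0.2479]
ee_rot: [0.016, 1.0, 0.0, 0.001]
contact_force: [-3.8, 0.8, 2.8]
gripper_width: 0.002
```

play_rows(targets=[-0.15,0,0,0,0,0,1,-0.15,0,0,0,0,0,1,-0.15,0,0,0,0,0,1,-0.1,0,0,0,0,0,1,0,0,0,0,0,0,1])

```text
time_s: 8.32
tool_pos: [0.5587, 0.2063, 0.2463]
ee_rot: [0.016, 1.0, 0.0, 0.001]
contact_force: [0.5, 0.1, 0.0]
gripper_width: -0.002
```

play_rows(targets=[0.4,0,0,0,0,0,1,0.4,0,-0.5,0,0,0,1,0,0,-1,0,0,0,1,0,0,-0.9,0,0,0,1,0,-0.7,0,0,0,0,1])

```text
time_s: 8.73
tool_pos: [0.5275, 0.1825, 0.3492]
ee_rot: [0.015, 1.0, 0.003, 0.006]
contact_force: [1.6, 0.6, 1.0]
gripper_width: -0.005
```

play_rows(targets=[0.15,-0.85,0,0,0,0,1,0.15,-0.85,0,0,0,0,1,0.15,-0.85,0,0,0,0,1,0,-0.85,0,0,0,0,1,0,-0.85,0,0,0,0,1])

```text
time_s: 9.15
tool_pos: [0.5011, 0.0085, 0.3425]
ee_rot: [0.015, 1.0, -0.0, 0.001]
contact_force: [0.8, -0.1, -0.2]
gripper_width: 0.002
```

play_rows(targets=[0,-0.85,0,0,0,0,1,0,-0.8,0,0,0,0,1,0,-0.2,0,0,0,0,1,0,0,0,0,0,0,1,0,0,0,0,0,0,1])

```text
time_s: 9.57
tool_pos: [0.4993, -0.064, 0.3423]
ee_rot: [0.017, 1.0, 0.0, 0.0]
contact_force: [0.2, 0.7, -0.1]
gripper_width: 0.001
```

```bash
sed -i 's/130:290,130:440/70:260,130:440/;s/(800,413)/(800,490)/' snap.py; python3 snap.py 4
```

```text
9.6667 [ 0.49930847 -0.06302647  0.34224459] [-0.34316834  0.32703179 -0.02659234]
```

View pics/t4.png

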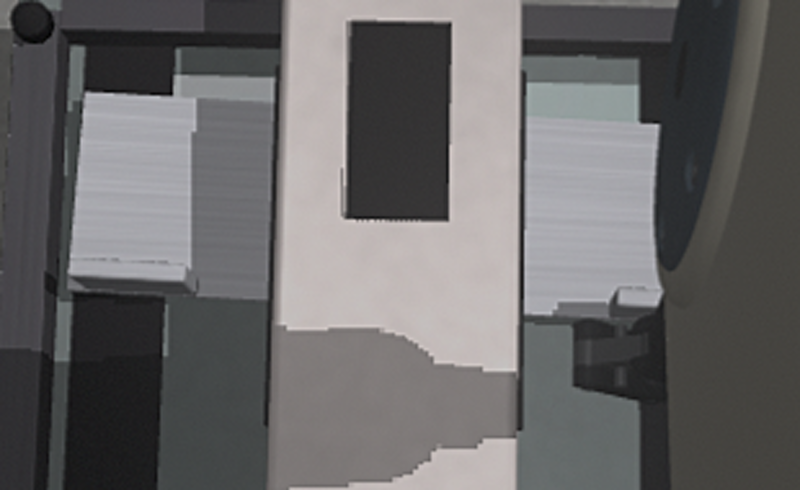

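The left tab is at about +74 mm (crop row 277) and the right at about +60 mm, with a skew of about 2.7°. Now I'll push the right tab nearly home.

play_rows(targets=[0,-0.1,0.6,0,0,0,1,0,0,0.9,0,0,0,1,-0.2,0,0.9,0,0,0,1,-0.3,0,0,0,0,0,1,-0.2,0,0,0,0,0,1])

```text
time_s: 10.08
tool_pos: [0.5271, -0.0674, 0.2443]
ee_rot: [0.015, 1.0, 0.0, -0.002]
contact_force: [1.5, 0.4, 0.5]
gripper_width: 0.0
```

play_rows(targets=[-0.2,0,0,0,0,0,1,-0.2,0,0,0,0,0,1,-0.2,0,0,0,0,0,1,-0.2,0,0,0,0,0,1,-0.2,0,0,0,0,0,1])

```text
time_s: 10.5
tool_pos: [0.5676, -0.0701, 0.247]
ee_rot: [0.016, 1.0, -0.0, 0.0]
contact_force: [-3.4, -0.5, 1.9]
gripper_width: 0.003
```

play_rows(targets=[-0.12,0,0,0,0,0,1,-0.1,0,0,0,0,0,1,0,0,0,0,0,0,1,0,0,0,0,0,0,1])

```text
time_s: 10.83
tool_pos: [0.5763, -0.0705, 0.2464]
ee_rot: [0.016, 1.0, -0.0, 0.001]
contact_force: [-0.3, -0.6, -0.5]
gripper_width: -0.002
```

play_rows(targets=[0.4,0,0,0,0,0,1,0.5,0,-0.5,0,0,0,1,0,0,-1,0,0,0,1,0,0,-0.9,0,0,0,1,0,0.7,0,0,0,0,1])

```text
time_s: 11.25
tool_pos: [0.5428, -0.0438, 0.349]
ee_rot: [0.017, 1.0, -0.001, 0.005]
contact_force: [2.0, -0.1, -0.4]
gripper_width: 0.001
```

play_rows(targets=[0,0.85,0,0,0,0,1,0,0.85,0,0,0,0,1,0,0.85,0,0,0,0,1,0,0.85,0,0,0,0,1,0,0.85,0,0,0,0,1])

```text
time_s: 11.67
tool_pos: [0.5459, 0.1302, 0.3426]
ee_rot: [0.016, 1.0, 0.0, 0.001]
contact_force: [-0.1, 0.2, 0.4]
gripper_width: 0.005
```

play_rows(targets=[0,0.85,0,0,0,0,1,0,0.85,0,0,0,0,1,0,0.3,0,0,0,0,1,0,0,0,0,0,0,1])

```text
time_s: 12.0
tool_pos: [0.5486, 0.2112, 0.3424]
ee_rot: [0.014, 1.0, 0.001, 0.001]
contact_force: [-0.1, -0.7, 0.6]
gripper_width: -0.006
```

play_rows(targets=[0.25,0,0.6,0,0,0,1,0,0,0.9,0,0,0,1,0,0,0.9,0,0,0,1,-0.2,0,0,0,0,0,1,-0.2,0,0,0,0,0,1])

```text
time_s: 12.42
tool_pos: [0.5545, 0.2072, 0.2453]
ee_rot: [0.016, 1.0, -0.001, -0.002]
contact_force: [1.0, -0.6, 0.8]
gripper_width: -0.003
```

play_rows(targets=[-0.2,0,0,0,0,0,1,-0.2,0,0,0,0,0,1,-0.15,0,0,0,0,0,1,-0.15,0,0,0,0,0,1,-0.1,0,0,0,0,0,1])

```text
time_s: 12.83
tool_pos: [0.5875, 0.2074, 0.2474]
ee_rot: [0.016, 1.0, 0.0, 0.001]
contact_force: [-3.9, 0.6, 2.5]
gripper_width: -0.002
```

play_rows(targets=[-0.1,0,0,0,0,0,1,-0.05,0,0,0,0,0,1])

```text
time_s: 13.0
tool_pos: [0.593, 0.2072, 0.2466]
ee_rot: [0.016, 1.0, 0.0, 0.0]
contact_force: [-3.5, 0.1, 2.1]
gripper_width: -0.002
```

play_rows(targets=[-0.05,0,0,0,0,0,1,-0.05,0,0,0,0,0,1])

```text
time_s: 13.17
tool_pos: [0.5945, 0.207, 0.2459]
ee_rot: [0.016, 1.0, -0.001, -0.003]
contact_force: [-19.4, 2.8, 12.7]
gripper_width: -0.002
```

The left end met the stop: 19 N at TCP x 0.5945, where home was expected at 0.593. Next I'll finish the right.

play_rows(targets=[0.4,0,0,0,0,0,1,0.7,0,-0.4,0,0,0,1,0,0,-1,0,0,0,1,0,0,-0.9,0,0,0,1,0,-0.7,0,0,0,0,1])

```text
time_s: 13.58
tool_pos: [0.5543, 0.1838, 0.3454]
ee_rot: [0.014, 1.0, 0.003, 0.006]
contact_force: [2.0, 0.9, 0.3]
gripper_width: -0.001
```

play_rows(targets=[0,-0.85,0,0,0,0,1,0,-0.85,0,0,0,0,1,0,-0.85,0,0,0,0,1,0,-0.85,0,0,0,0,1,0,-0.85,0,0,0,0,1])

```text
time_s: 14.0
tool_pos: [0.5464, 0.009, 0.3386]
ee_rot: [0.016, 1.0, -0.0, 0.001]
contact_force: [1.0, -0.3, 0.8]
gripper_width: 0.0
```

play_rows(targets=[0,-0.85,0,0,0,0,1,0,-0.85,0,0,0,0,1,0,-0.15,0,0,0,0,1,0,0,0,0,0,0,1])

```text
time_s: 14.33
tool_pos: [0.5442, -0.0654, 0.3385]
ee_rot: [0.017, 1.0, -0.0, 0.001]
contact_force: [-0.6, 0.1, -0.2]
gripper_width: 0.001
```

```bash
python3 snap.py 5
```

```text
14.4333 [ 0.54418386 -0.0632096   0.33832988] [ 0.05154046  0.34915506 -0.14106801]
```

View pics/t5.png

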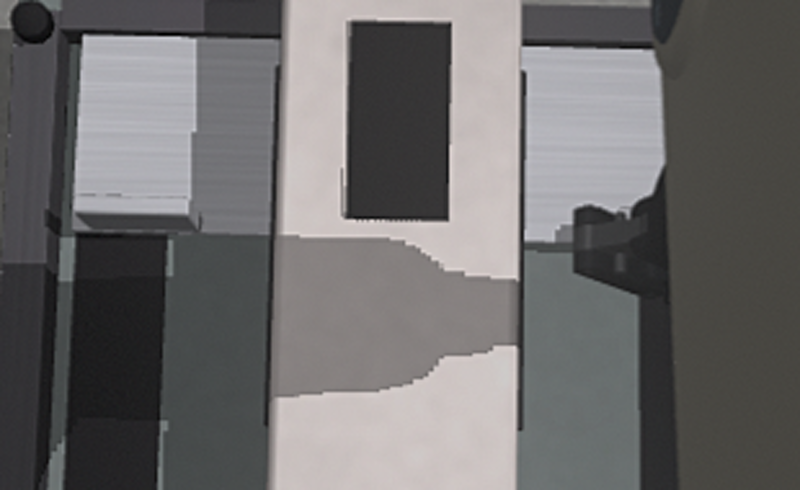

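The left end is flush with the far stop (crop row 35) and the right is nearly there.

play_rows(targets=[0,-0.1,0.55,0,0,0,1,0,0,0.9,0,0,0,1,0,0,0.85,0,0,0,1,-0.3,0,0,0,0,0,1,-0.3,0,0,0,0,0,1])

```text
time_s: 14.85
tool_pos: [0.567, -0.0663, 0.2438]
ee_rot: [0.015, 1.0, 0.0, -0.002]
contact_force: [0.3, -0.5, 1.6]
gripper_width: -0.001
```

play_rows(targets=[-0.15,0,0,0,0,0,1,-0.1,0,0,0,0,0,1,-0.1,0,0,0,0,0,1,-0.05,0,0,0,0,0,1])

```text
time_s: 15.18
tool_pos: [0.5839, -0.0681, 0.2465]
ee_rot: [0.015, 1.0, 0.0, -0.0]
contact_force: [-3.3, -0.1, 3.0]
gripper_width: 0.001
```

play_rows(targets=[-0.05,0,0,0,0,0,1,-0.05,0,0,0,0,0,1])

```text
time_s: 15.35
tool_pos: [0.5858, -0.0685, 0.2461]
ee_rot: [0.016, 1.0, 0.0, -0.003]
contact_force: [-16.2, 2.3, 10.9]
gripper_width: -0.0
```

play_rows(targets=[-0.04,0,0,0,0,0,1,0,0,0,0,0,0,1])

```text
time_s: 15.52
tool_pos: [0.5863, -0.0685, 0.2457]
ee_rot: [0.016, 1.0, 0.0, -0.005]
contact_force: [-15.5, 1.6, 10.3]
gripper_width: -0.001
```

Both ends are at the stop. The TCP difference of 8.2 mm between the sides corresponds to 1.7°, which matches the unit's yaw. I'll retreat and check.

play_rows(targets=[0.3,0,0,0,0,0,1,0.8,0,-0.3,0,0,0,1,0.2,0,-1,0,0,0,1,0,0,-1,0,0,0,1,0.5,0,-0.8,0,0,0,1])

```text
time_s: 15.93
tool_pos: [0.519, -0.0668, 0.3733]
ee_rot: [0.016, 1.0, -0.0, 0.002]
contact_force: [0.6, -0.1, 1.2]
gripper_width: 0.003
```

play_rows(targets=[0.7,-0.7,0,0,0,0,1,0.7,-0.7,0,0,0,0,1,0.7,-0.7,0,0,0,0,1,0.7,-0.7,0,0,0,0,1,0,-0.5,0,0,0,0,1])

```text
time_s: 16.35
tool_pos: [0.3968, -0.1955, 0.3703]
ee_rot: [0.016, 1.0, 0.0, -0.001]
contact_force: [0.1, 0.1, -0.1]
gripper_width: -0.001
```

play_rows(targets=[0.2,-0.8,0,0,0,0,1,0.2,-0.8,0,0,0,0,1,0,-0.8,0,0,0,0,1,0,0,0,0,0,0,1])

```text
time_s: 16.68
tool_pos: [0.382, -0.2946, 0.3711]
ee_rot: [0.017, 1.0, -0.002, 0.001]
contact_force: [0.7, 0.0, 0.3]
gripper_width: -0.001
```

```bash
sed -i 's/70:260,130:440/60:360,110:450/;s/(800,490)/(680,600)/' snap.py; python3 snap.py 6
```

```text
16.7833 [ 0.38192385 -0.29121653  0.37043062] [-0.04214692  0.00319569 -0.68519799]
```

View pics/t6.png

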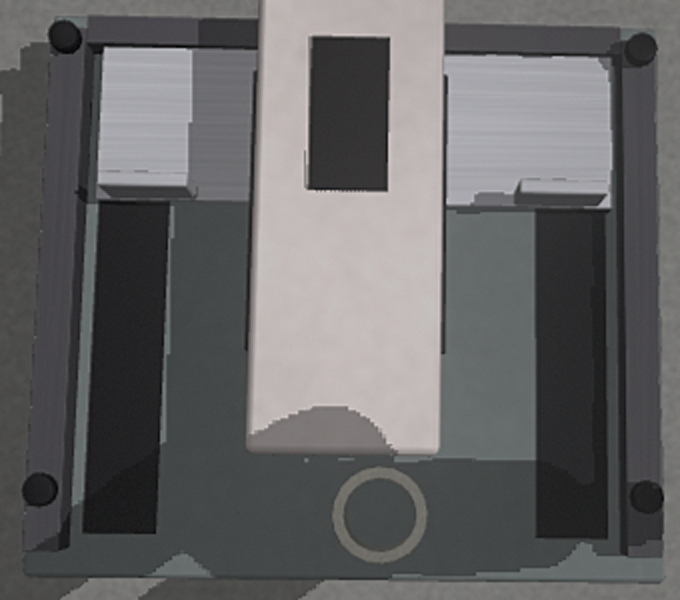

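Both ends look flush with the far stop and the tape hasn't moved. One numeric check before I hand in.

```bash
python3 - <<'E'
from h import *
a=np.load("pics/top0.npz");c=np.load("pics/top6.npz");L,R,xv,yv=unit(a)
g=c["img"].astype(int).sum(2)
def edge(x,lo,hi,s): # strongest signed step, subpixel
    d=s*np.diff(g[lo:hi,x-3:x+4].mean(1)); i=d.argmax(); w=np.clip(d[max(i-1,0):i+2],0,None); return lo+max(i-1,0)+(w@np.arange(len(w)))/w.sum()+.5
for n,cols in(("L",(166,175,185,195)),("R",(376,385,395,405))):
    for x in cols:
        y=edge(x,150,172,-1);yf=edge(x,75,96,1)
        w=ray(c,(x,y-.0),.098);f=ray(c,(x,yf),.064)
        print(n,x,round(y,2),"tab xu",((w-L)@xv*1000-220).round(1),"far edge row",round(yf,2),"xu",((f-L)@xv*1000-220).round(1))
    
for k in(a,c):
    h=cv2.inRange(k["img"][290:345,270:330],(0,0,0),(255,255,255))
d=[np.array(k["img"][288:345,265:335]).astype(int).sum(2) for k in(a,c)]
for q in d:
    i=k=None
    b=k; hsv=None
for k in(a,c):
    im=k["img"][288:345,265:335].astype(int);m=(im[...,2]-im[...,0])>8
    ys,xs=np.nonzero(m);print("tape",xs.min()+265,xs.max()+265,ys.min()+288,ys.max()+288,m.sum())
E
```

```text
L 166 151.77 tab xu 39.0 far edge row 83.09 xu 147.9
L 175 152.23 tab xu 38.6 far edge row 83.22 xu 148.0
L 185 152.36 tab xu 38.6 far edge row 83.44 xu 148.0
L 195 152.43 tab xu 38.8 far edge row 83.54 xu 148.1
R 376 155.68 tab xu 38.8 far edge row 88.09 xu 147.1
R 385 156.14 tab xu 38.4 far edge row 87.8 xu 147.8
R 395 156.28 tab xu 38.5 far edge row 87.8 xu 148.1
R 405 156.38 tab xu 38.6 far edge row 88.01 xu 148.1
tape 276 323 294 340 688
tape 278 322 294 340 63
```

```bash
python3 -c "
from workcell import order,robot
order.job_done();print(robot.state()['time_s'])"
```

```text
the job is handed in; nothing more can be done
the job is handed in; nothing more can be done
```

The shutter is closed with both ends home against the far stop, and I've handed the job in at about 17 s of the 61 s allowed. I pushed with the closed fingers, on the left, right, left, right, left and right tabs by turns.

- **Skew:** between pushes, the top-camera pictures put it at about 5° at most. I did not measure it during a push; I planned each push to stay near 6°.
- **Forces:** each end met the stop at 16–19 N horizontally, and about 23 N with the vertical part was the most I read. Pushing elsewhere took 3–4 N.
- **Home position:** in the last picture both tabs are at x ≈ 38.4–39.0 mm in the unit's frame. Left and right agree to within about 0.2 mm, and the far edge is at about 148 mm. That is 1–2 mm short of the nominal 40 and 150 mm, the same on both sides and within the 2 mm calibration error. The force at the stop also shows both ends home.
- **Tape:** its outline in the last picture is within 2 pixels of the first, so I take it as not moved. An arm shadow lay over it, so the colour mask caught far fewer pixels than before.
- **Robot:** it stood clear of everything when I handed the job in.

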